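# Run a threaded ring gauge down the clamp stud of a tray sealer's die plate

### The arm

A 6-joint arm with a two-finger parallel gripper is mounted at the origin on the work surface. World frame = base frame: x ahead of the robot, y to its left, z up, the work surface at z = 0. Lengths are in mm, angles in rad, forces in N, time in s.
With the tool pointing down it reaches from about 275 to 1000 mm from the base axis. Payload 8.4 kg.
Tool frame: the origin (TCP) lies midway between the tips of the shut fingers; the grasp point (between the pads) lies 19 mm behind it; z points along the fingers, y is the direction in which the jaws open and shut (so a half turn about z gives the same grasp; the last joint's range is limited). The gripper opens to 85 mm and grips with 20 to 120 N. Pads are 22 mm wide; open, the fingers measure 114 mm over their backs; the gripper's body (76 mm by 85 mm) begins 54 mm behind the grasp point. The pads swing forward as they close: fully open they stand 13 mm farther back than shut.
Start: joints at [1.167, 0.353, 1.633, -0, 1.155, -0.002], TCP at [244.421, 575.227, 231.281] pointing down, gripper open.
Joint ranges: [-2.63, 2.63], [-0.92, 2.1], [0.06, 2.66], [-1.3, 4.44], [0, 2.69], [-3.02, 3.02]. Speed limits (rad/s): [2.22, 2.22, 2.79, 3.14, 3.14, 3.14].

### API

Orientations are given as [roll, pitch, yaw] about the fixed x, y, z axes, in that order (R = Rz(yaw) Ry(pitch) Rx(roll)).
In Python, from rig import * gives the robot as it stands.
- The arm moves only by the tool play_rows, never from a script. Its argument "moves" is a list of rows, each a list of 3 entries, a list of its own where there are three numbers: the shift along the tool's x, y, z in m, then the turn, a rotation vector about the tool's x, y, z in rad, then the opening in per cent of the stroke, from 0 (shut) to 100 (fully open). In form: [[[x, y, z], [rx, ry, rz], fingers], ...]. A call has 1 to 20 rows; each row shifts and turns the commanded pose from where the row before left it, along the tool's axes as they then stand; what a row does not reach is not made up. A row lasts 1/10 s, in which the tool goes at most 50 mm and 8.59 degrees, less where a joint would pass 70% of its speed; a pose out of reach is approached as far as the arm can. A call is refused whole if a number of a shift passes 0.05 or a number of a turn 0.15, either way. A call with a gripper value outside its range is refused whole. The fingers move at their own pace and stop on an object; "squeeze" is the grip in N (left out, the last holds). Time passes only in rows, so rows that do not move let the fingers close. It gives the time, the measured TCP pose, the force and the opening at its end, in the units of the state.
- sense(): the state, without advancing time (a new reading comes with each control period).
- grab_frame(name): name is "scene" or "side" or "wrist"; returns a dict with "pixels" (420x560x3 uint8, red, green, blue), "intrinsics" (3x3 intrinsics, pixels), "R" (3x3) and "t" (3): a world point X has camera coordinates R X + t. Camera axes: x right, y down, z forward; pixel columns grow to the right and rows downward; lengths in mm; the calibration is good to about 2 mm. A picture is of the moment at which its call begins. There is no depth.
- sign_off(): hands the job in, once; it reports no verdict.
The state is a dict: "clock": time; "qpos": joint angles; "qvel": joint speeds; "joint_efforts": joint torques, N m; "eef_pos": TCP position; "tcp_rot": TCP orientation; "contact_force": force on the tool from outside, world axes, zero at the start; "wrist_torque": the same for the moment, N m; "opening": opening from 0.0 (shut) to 1.0 (fully open).
Only numpy, scipy, OpenCV 4.12 (cv2) and the standard library are available. Lean on these libraries where they do the work, as an engineer would, in place of code of your own. Each camera call takes 0.05 s, during which the arm holds its last target. There are 200 camera calls.

### The job

Take the steel ring gauge off its blue stand, slip it over the threaded stud on the die plate and screw it down clockwise, part turn by part turn and counting as you go, until you feel the resistance rise because it bears on the orange sprung collar. Stop when the collar has given way by about 2 to 3 mm, without pressing it flat or forcing the thread, then let go and leave the gauge upright on the stud. Leave the black knob, white cup and cardboard core alone.

Things in the scene. Friction and masses are not known exactly. Their poses are not given: they have to be found in the camera images.
- gauge: loose threaded ring gauge: knurled round steel ring, green band near its top, 54 mm outside diameter, 26 mm high, about 0.28 kg; origin at the centre of its underside, z up. Bore 32 mm; four thread teeth reach in to a 25 mm circle: two opposite ones 8 mm above the underside (on its x axis), two 12 mm above it (on its y axis). Its underside starts 12 mm above the table, on the stand.
- gauge_top (a point): centre of the gauge's top rim, 26 mm above its underside. Set over the stud, the gauge rests on the ridges with its underside 52 to 61 mm above stud, depending on how the two are turned; turned clockwise seen from above, it is drawn down 16 mm per full turn, with about 1 mm of axial play. The thread holds it when it is let go.
- stand: fixed blue plastic stand of the gauge: foot 110 x 90 x 5 mm, round 44 mm seat 12 mm high, and on it a white locating peg 18 mm in diameter and 18 mm tall, so lift the gauge straight up by more than 20 mm; origin at the centre of its underside, on the table
- stud: fixed aluminium die plate with one upright steel stud; origin on the stud's axis at the plate's underside (on the table), z up along the stud. Plate 20 mm thick, from x = -50 to +170 and y = -70 to +70 mm, with a 94 mm tray opening at x = 95 mm. Stud core 23 mm in diameter; right-handed two-start round thread, 30 mm over its crests, ridges 8 mm apart, 16 mm advance per turn
- thread_start (a point): point on the stud's axis, 65 mm above stud, at the height where the two ridges begin on opposite sides of the stud; above it the plain core goes on for 7 mm
- stud_tip (a point): centre of the stud's top, 79 mm above stud; the last 7 mm taper from 23 to 15 mm in diameter
- plate_top (a point): point on the stud's axis at the plate's upper face, 20 mm above stud. Above it a brass stop nut carries an orange sprung collar, 42 mm in diameter, whose free top lies 41 to 46 mm above stud, different each time: the gauge meets it after 0.4 to 1.4 turns. It can sink 6 mm, giving at 12 N, then 2 N more per mm; turning then takes 0.1 to 0.4 N m, before that less than 0.06
- star_knob: bystander: black six-lobed knob, 54 mm across, 26 mm high; origin at the centre of its underside
- tray_cup: bystander: white plastic cup, 84 mm across the rim, 45 mm high; origin at the centre of its underside
- film_core: bystander: upright cardboard tube, 64 mm in diameter, 55 mm high; origin at the centre of its underside
Mind the look-alikes: they are no part of the job. Of the things like the stand, leave any that is green, red or yellow; of the rest the larger one is meant.

How it is judged:
By the outcome, as a careful person would: the job done as asked, in the order asked, and still so for the second after the job is handed in, with the robot touching nothing.
It also fails if it takes over 72 s, if anything falls off the work surface, if the arm or the gripper's body presses on something with over 40 N, if the wrist force passes 120 N, or if a joint passes its speed limit or range.

## Working session

There is one attempt and no reset: what is moved stays moved. The work goes in short steps, Python scripts to look and compute and a tool call to move; the robot and the scene stay as the last step left them, time stands still between calls to the robot, and variables do not carry over. Pictures are saved under pics/ and viewed, about 8 in all and at most 12, crops included, and the job is handed in when it is done.

Besides the shell and the picture viewer there is one more tool, called after ">>>" by a JSON object that holds its "api" and its "payload", one argument or row to a line. play_rows: Moves the arm, as the interface text tells. Its arguments: {"type":"object","properties":{"moves":{"type":"array"},"squeeze":{"type":"number"}},"required":["moves"]}

```bash
mkdir -p pics; cat > h.py <<'E'
from rig import *
import numpy as np, cv2
def snap(n,f,crop=None,s=1):
    d=grab_frame(n); np.savez('pics/'+f+'.npz',**{k:np.array(d[k]) for k in('pixels','intrinsics','R','t')})
    im=d['pixels'][:,:,::-1]
    if crop: x0,y0,x1,y1=crop; im=im[y0:y1,x0:x1]
    cv2.imwrite('pics/'+f+'.png',cv2.resize(im,None,fx=s,fy=s,interpolation=cv2.INTER_CUBIC)); return d
def ray(d,u,v):
    R=np.array(d['R']);t=np.array(d['t']).ravel();K=np.array(d['intrinsics'])
    c=-R.T@t; return c,R.T@np.linalg.solve(K,[u,v,1.])
def atz(d,u,v,z):
    c,r=ray(d,u,v); return c+r*(z-c[2])/r[2]
def proj(d,X):
    p=np.array(d['intrinsics'])@(np.array(d['R'])@np.array(X,float)+np.array(d['t']).ravel()); return p[:2]/p[2]
def ld(f): return dict(np.load('pics/'+f+'.npz'))
E
python3 - <<'E'
from h import *
snap('scene','a1',s=1.4); snap('side','b1',s=1.4)
print(sense())
E
```

```text
{'clock': 0.1, 'qpos': array([ 1.16661426e+00,  3.53558509e-01,  1.63403577e+00, -1.58936096e-06,
        1.15518606e+00, -2.35445046e-03]), 'qvel': array([-0.0008522 , -0.00068626, -0.00079984,  0.00082233, -0.00037539,
       -0.00124098]), 'joint_efforts': array([-3.62754827e-04, -6.06360555e+01, -3.42822504e+01, -1.77811302e-05,
        3.89715191e-03,  2.11336510e-05]), 'eef_pos': array([244.25231486, 574.85400532, 230.65974206]), 'tcp_rot': array([-3.14040496e+00, -1.34307110e-06,  2.73976568e+00]), 'contact_force': array([-0.06206342,  0.36759464, -0.35375403]), 'wrist_torque': array([ 0.01004496, -0.00658677,  0.04998311]), 'opening': 0.9992351429817307}
```

View pics/a1.png

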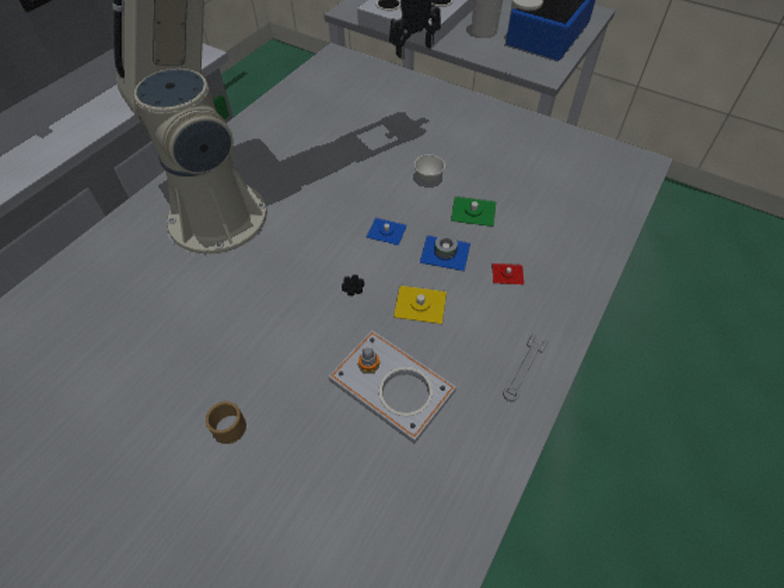

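View pics/b1.png

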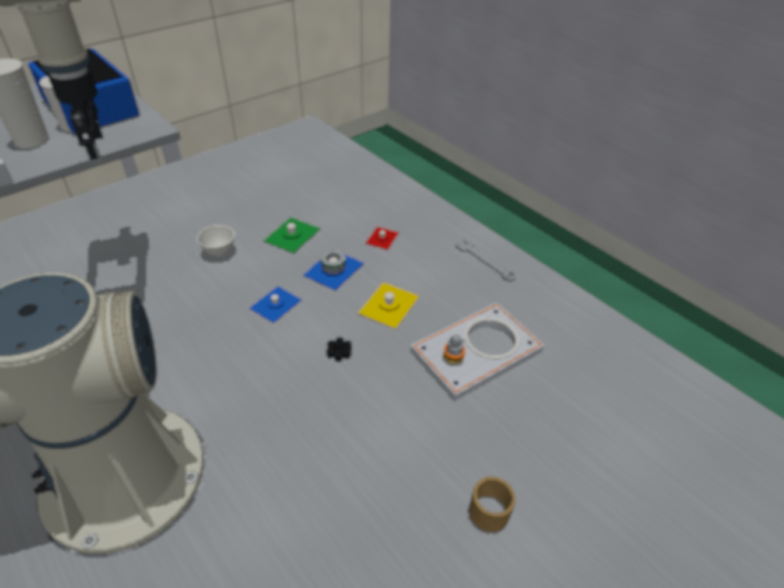

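The scene shows four empty coloured stands plus the candidates. In viewed pixels, the blue ones are the small empty stand at (387,231) and the larger one at (446,252), which carries the ring. The larger blue one fits the description. The stud is at (368,355), the knob at (353,285), the cup at (429,168) and the core at (225,420). Next I'll confirm in an enlarged crop and triangulate.

```bash
python3 - <<'E'
from h import *
a=ld('a1');b=ld('b1')
A=cv2.resize(a['pixels'][155:290,235:365,::-1],None,fx=4,fy=4,interpolation=cv2.INTER_CUBIC)
B=cv2.resize(b['pixels'][160:295,210:390,::-1],None,fx=4,fy=4,interpolation=cv2.INTER_CUBIC)
cv2.imwrite('pics/c1.png',A)
def tri(p,q):
    c1,r1=ray(a,*p);c2,r2=ray(b,*q)
    s=np.linalg.lstsq(np.c_[r1,-r2],c2-c1,rcond=None)[0]
    x,y=c1+s[0]*r1,c2+s[1]*r2; return ((x+y)/2).round(1),np.linalg.norm(x-y).round(1)
k=1/1.4
print('gaugetop',tri((446*k,242*k),(334*k,258*k)))
print('studtip',tri((368*k,351*k),(457*k,338*k)))
print(atz(a,446*k,242*k,38),atz(b,334*k,258*k,38),atz(a,368*k,351*k,79),atz(b,457*k,338*k,79))
for n,u,v in[('knob',353,285),('cup',429,165),('core',225,415)]: print(n,atz(a,u*k,v*k,26).round())
E
```

```text
gaugetop (array([557.9, 193.1,  39.1]), np.float64(5.7))
studtip (array([ 574. , -170.5,   77.1]), np.float64(2.3))
[556.4851401 197.6629769  38.       ] [557.68279647 190.24879749  38.        ] [ 574.44236068 -170.17367667   79.        ] [ 572.41528978 -172.93101795   79.        ]
knob [432. -18.  26.]
cup [380. 432.  26.]
core [ 397. -406.   26.]
```

View pics/c1.png

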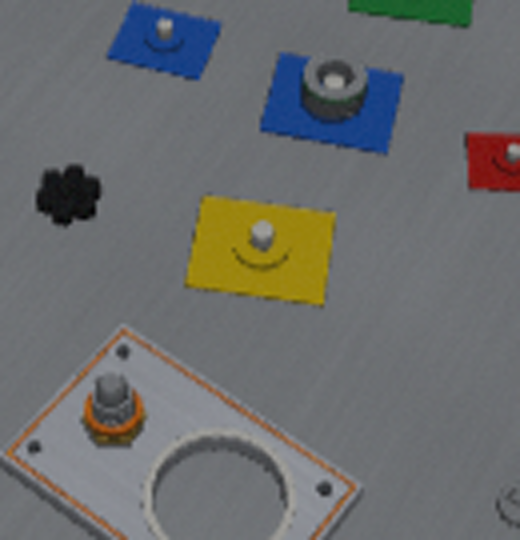

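The crop confirms it: the ring sits on the larger blue stand, with the white peg showing in its bore. I'll move above it.

>>> {"api": "play_rows", "payload": {
  "moves": [
    [[-0.0364,-0.019,0],[0,0,0],100],
    [[-0.0364,-0.019,0],[0,0,0],100],
    [[-0.0364,-0.019,0],[0,0,0],100],
    [[-0.0364,-0.019,0],[0,0,0],100],
    [[-0.0364,-0.019,0],[0,0,0],100],
    [[-0.0364,-0.019,0],[0,0,0],100],
    [[-0.0364,-0.019,0],[0,0,0],100],
    [[-0.0364,-0.019,0],[0,0,0],100],
    [[-0.0364,-0.019,0],[0,0,0],100],
    [[-0.0364,-0.019,0],[0,0,0],100],
    [[-0.0364,-0.019,0],[0,0,0],100],
    [[-0.0364,-0.019,0],[0,0,0],100],
    [[0,0,0],[0,0,0],100]
  ]
}}

```text
clock: 1.4
eef_pos: [559.7, 191.1, 231.0]
tcp_rot: [-3.141, 0.001, 2.736]
contact_force: [-0.1, 0.4, 0.3]
opening: 0.998
```

```bash
python3 - <<'E'
from h import *
s=sense();print(s['clock'],s['qpos'].round(3),s['eef_pos'],s['tcp_rot'])
d=snap('wrist','w1',s=1.4)
print(proj(d,[557,194,38])*1.4, proj(d,s['eef_pos'])*1.4, (-d['R'].T@d['t']).round())
E
```

```text
1.4 [ 3.270e-01  3.010e-01  1.708e+00 -1.000e-03  1.132e+00 -8.380e-01] [559.7061031  191.07196203 230.97729819] [-3.14086864e+00  1.20340786e-03  2.73625868e+00]
[388.97410875 253.71484488] [387.20082934 387.76907375] [494. 219. 375.]
```

View pics/w1.png

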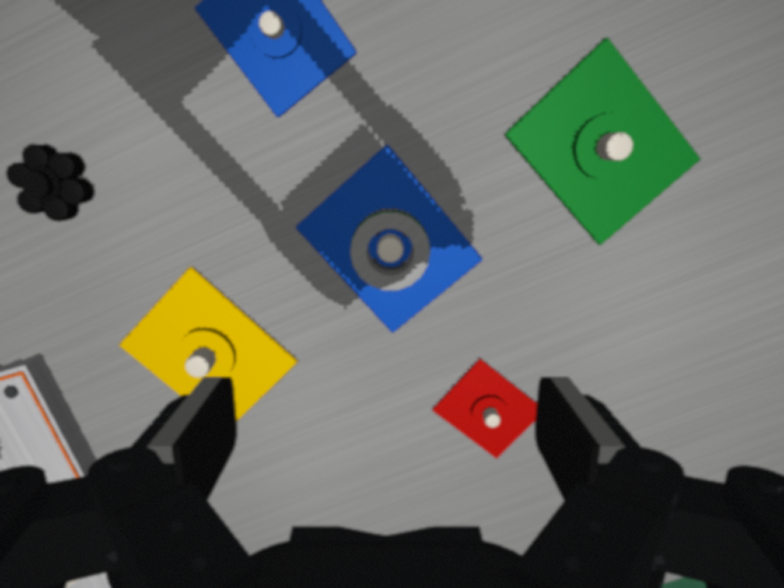

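The ring's top is at (390,249) in this view with its rims at x≈350–430, and its centred bore shows the white peg.

```bash
python3 - <<'E'
from h import *
d=ld('w1');k=1/1.4
for u,v in[(390,249),(350,250),(430,250)]: print(atz(d,u*k,v*k,38).round(1))
g=atz(d,390*k,249*k,38); e=sense()['eef_pos']; y=2.736
dd=(g-e)[:2]; print('tool',dd@[np.cos(y),np.sin(y)],dd@[np.sin(y),-np.cos(y)])
E
```

```text
[554.3 195.9  38. ]
[544.3 170.8  38. ]
[565.6 220.4  38. ]
tool 4.830082661918023 1.3932508403708517
```

>>> {"api": "play_rows", "payload": {
  "moves": [
    [[0.0045,0.0016,0.01],[0,0,0],100],
    [[0,0,0.015],[0,0,-0.14],100],
    [[0,0,0.015],[0,0,-0.14],100],
    [[0,0,0.015],[0,0,-0.14],100],
    [[0,0,0.015],[0,0,-0.14],100],
    [[0,0,0.015],[0,0,-0.14],100],
    [[0,0,0.015],[0,0,-0.14],100],
    [[0,0,0.015],[0,0,-0.14],100],
    [[0,0,0.015],[0,0,-0.14],100],
    [[0,0,0.015],[0,0,-0.14],100],
    [[0,0,0.015],[0,0,-0.14],100],
    [[0,0,0.015],[0,0,0],100],
    [[0,0,0.015],[0,0,0],100],
    [[0,0,0.015],[0,0,0],100],
    [[0,0,0.01],[0,0,0],100],
    [[0,0,0.005],[0,0,0],100],
    [[0,0,0],[0,0,0],100]
  ]
}}

```text
clock: 3.15
eef_pos: [553.4, 197.6, 10.5]
tcp_rot: [3.141, -0.001, -2.144]
contact_force: [-0.2, -0.5, -0.0]
opening: 1.001
```

```bash
python3 - <<'E'
from h import *
s=sense();print(s['clock'],s['qpos'].round(3),s['eef_pos'],s['tcp_rot'])
E
```

```text
3.15 [ 0.34   0.583  1.855  0.     0.704 -2.228] [553.43339544 197.63282589  10.53951838] [ 3.14093827e+00 -8.27631752e-04 -2.14418451e+00]
```

>>> {"api": "play_rows", "payload": {
  "moves": [
    [[0.001,-0.002,0],[0,0,0],100],
    [[0,0,0],[0,0,0],0],
    [[0,0,0],[0,0,0],0],
    [[0,0,0],[0,0,0],0],
    [[0,0,0],[0,0,0],0],
    [[0,0,0],[0,0,0],0],
    [[0,0,0],[0,0,0],0],
    [[0,0,0],[0,0,0],0],
    [[0,0,0],[0,0,0],0],
    [[0,0,0],[0,0,0],0]
  ],
  "squeeze": 60
}}

```text
clock: 4.15
eef_pos: [555.5, 195.9, 12.4]
tcp_rot: [-3.141, 0.001, -2.144]
contact_force: [-0.4, -1.8, 8.0]
opening: 0.611
```

>>> {"api": "play_rows", "payload": {
  "moves": [
    [[0,0,-0.002],[0,0,0],0],
    [[0,0,-0.008],[0,0,0],0],
    [[0,0,-0.015],[0,0,0],0],
    [[0,0,-0.02],[0,0,0],0],
    [[0,0,-0.025],[0,0,0],0],
    [[0,0,-0.025],[0,0,0],0],
    [[0,0,-0.025],[0,0,0],0],
    [[0,0,0],[0,0,0],0],
    [[0,0,0],[0,0,0],0]
  ]
}}

```text
clock: 5.05
eef_pos: [555.1, 196.0, 132.1]
tcp_rot: [-3.141, 0.001, -2.143]
contact_force: [-0.1, 0.6, -3.9]
opening: 0.613
```

```bash
python3 - <<'E'
from h import *
s=sense();print(s['clock'],s['qpos'].round(3),s['eef_pos'],s['tcp_rot'],s['contact_force'],s['opening'])
d=snap('wrist','w2',s=1.2)
T=np.array([573.5,-171.5,79]);y=s['tcp_rot'][2];dd=(T-s['eef_pos'])[:2];print(dd,dd@[np.cos(y),np.sin(y)],dd@[np.sin(y),-np.cos(y)])
E
```

```text
5.05 [ 0.337  0.408  1.799  0.     0.933 -2.232] [555.11690529 195.96665396 132.11786677] [-3.14062854e+00  1.27946039e-03 -2.14342128e+00] [-0.13335393  0.6482837  -3.88292081] 0.613488186647277
[  18.38309471 -367.46665396] 298.88825007263256 -214.55883554549484
```

View pics/w2.png

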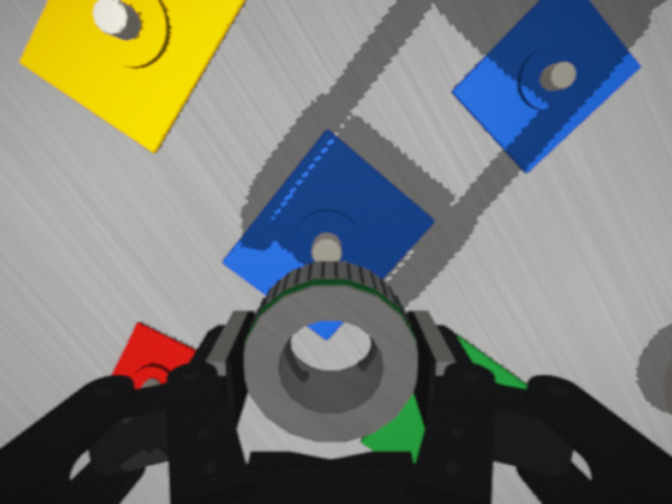

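Held: the ring is level between the jaws, top rim centre at (331,360), with the empty peg behind it at (327,247). I'll go most of the way to the stud, then measure it from close up.

>>> {"api": "play_rows", "payload": {
  "moves": [
    [[0.0249,-0.0179,0],[0,0,0],0],
    [[0.0249,-0.0179,0],[0,0,0],0],
    [[0.0249,-0.0179,0],[0,0,0],0],
    [[0.0249,-0.0179,0],[0,0,0],0],
    [[0.0249,-0.0179,0],[0,0,0],0],
    [[0.0249,-0.0179,0],[0,0,0],0],
    [[0.0249,-0.0179,0],[0,0,0],0],
    [[0.0249,-0.0179,0],[0,0,0],0],
    [[0.0249,-0.0179,0],[0,0,0],0],
    [[0,0,0],[0,0,0],0],
    [[0,0,0],[0,0,0],0]
  ]
}}

```text
clock: 6.2
eef_pos: [567.9, -80.1, 130.0]
tcp_rot: [3.139, -0.001, -2.145]
contact_force: [-0.4, 0.1, -2.2]
opening: 0.612
```

```bash
python3 - <<'E'
from h import *
s=sense();print(s['clock'],s['qpos'].round(3),s['eef_pos'],s['tcp_rot'],s['contact_force'],s['opening'])
d=snap('wrist','w3',s=1.4)
print(proj(d,[573.5,-171.5,79])*1.4)
E
```

```text
6.2 [-0.143  0.392  1.831  0.     0.921 -2.71 ] [567.90500506 -80.07284437 129.97453927] [ 3.13926950e+00 -8.15772622e-04 -2.14506675e+00] [-0.37053535  0.11431452 -2.21746501] 0.612281753404911
[233.53657746 141.44724736]
```

View pics/w3.png

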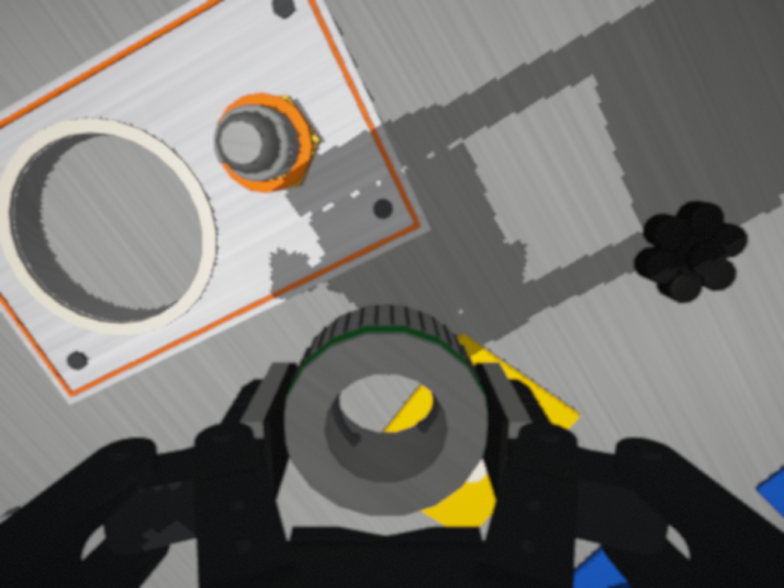

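```bash
python3 - <<'E'
from h import *
d=ld('w3');k=1/1.4
t=atz(d,241*k,141.5*k,79);print('tip',t.round(1),[atz(d,u*k,141.5*k,79).round(1) for u in(220,262)])
e=np.array([567.9,-80.1,130.0]);y=-2.145
X=np.array([np.cos(y),np.sin(y)]);Y=np.array([np.sin(y),-np.cos(y)])
im=cv2.resize(d['pixels'][:,:,::-1],None,fx=1.4,fy=1.4,interpolation=cv2.INTER_CUBIC)
a=np.linspace(0,2*np.pi,100)
def circ(c,r,z,col):
    p=np.array([proj(d,[c[0]+r*np.cos(q),c[1]+r*np.sin(q),z])*1.4 for q in a]); cv2.polylines(im,[np.int32(p*8)],True,col,1,cv2.LINE_AA,3); return p
for u,v in[(386.5,421)]:
    g=atz(d,u*k,v*k,155.5);print('gauge',g.round(1),'rel tool',(g-e)[:2]@X,(g-e)[:2]@Y)
for r in(27,16): p=circ(e[:2],r,155.5,(0,0,255)); print(p.min(0),p.max(0))
circ(t[:2],7.5,79,(0,255,0));circ(t[:2],11.5,72,(255,0,0)); circ(t[:2],21,43.5,(255,0,255))
print('need tool',(t-e)[:2]@X,(t-e)[:2]@Y)
I=np.hstack([cv2.resize(im[60:220,180:360],None,fx=2,fy=2),cv2.resize(im[300:530,270:500],(320,320))])
cv2.imwrite('pics/c2.png',I)
E
```

```text
tip [ 571.2 -170.    79. ] [array([ 577.7, -174.2,   79. ]), array([ 564.7, -165.8,   79. ])]
gauge [565.2 -81.2 155.5] rel tool 2.4463995057283148 1.6869213467612276
[277.06601917 332.56108109] [482.93854109 515.90960111]
[319.12444938 373.32557446] [440.99145587 481.75920589]
need tool 73.6823858715 -51.60310311796004
```

View pics/c2.png

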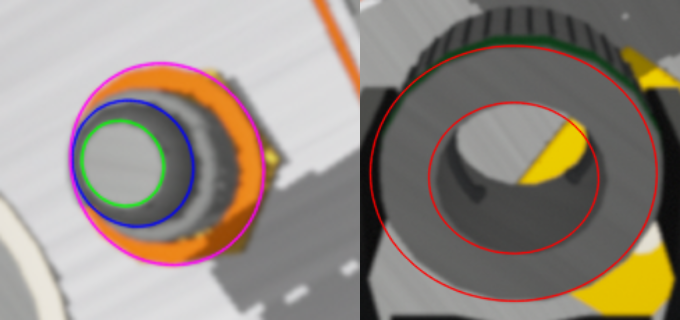

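The overlay in the crop agrees with the stud tip (green and blue circles). The ring appears about 1.7 mm to tool +y and about 1 mm to +x of the nominal TCP, so I'll apply the relative correction.

>>> {"api": "play_rows", "payload": {
  "moves": [
    [[0.02,-0.015,0],[0,0,0],0],
    [[0.02,-0.015,0],[0,0,0],0],
    [[0.018,-0.013,0],[0,0,0],0],
    [[0.015,-0.0106,0],[0,0,0],0],
    [[0,0,0.02],[0,0,0],0],
    [[0,0,0.015],[0,0,0],0],
    [[0,0,0.008],[0,0,0],0],
    [[0,0,0],[0,0,0],0],
    [[0,0,0],[0,0,0],0]
  ]
}}

```text
clock: 7.15
eef_pos: [574.5, -169.7, 88.3]
tcp_rot: [3.141, -0.0, -2.143]
contact_force: [-0.6, -0.2, -2.7]
opening: 0.615
```

```bash
python3 - <<'E'
from h import *
s=sense();print(s['clock'],s['qpos'].round(3),s['eef_pos'],s['tcp_rot'],s['contact_force'])
y=s['tcp_rot'][2];X=np.array([np.cos(y),np.sin(y)]);Y=np.array([np.sin(y),-np.cos(y)])
T=np.array([567.9,-80.1])+73*np.array([np.cos(-2.145),np.sin(-2.145)])-53.6*np.array([np.sin(-2.145),-np.cos(-2.145)])
dd=T-s['eef_pos'][:2];print(T,dd@X,dd@Y)
d=snap('wrist','w4',s=1.4)
t=T
a=np.linspace(0,2*np.pi,60)
im=cv2.imread('pics/w4.png')
cv2.imwrite('pics/w4.png',im[250:588,150:640])
E
```

```text
7.15 [-0.29   0.481  1.801  0.     0.861 -2.859] [ 574.48358336 -169.67267437   88.2833342 ] [ 3.14124282e+00 -3.17728538e-05 -2.14271805e+00] [-0.64581557 -0.22258314 -2.66164897]
[ 573.25276238 -170.50634897] 1.3671861943949197 0.5837255766563304
```

View pics/w4.png

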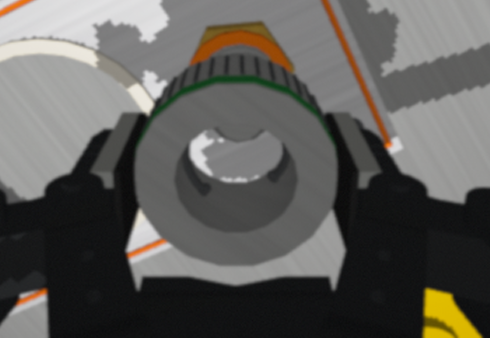

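The stud tip shows through the bore at (240,135) and is laterally centred. I'll apply the small correction and lower it.

>>> {"api": "play_rows", "payload": {
  "moves": [
    [[0.0014,0.0006,0.004],[0,0,0],0],
    [[0,0,0.005],[0,0,0],0],
    [[0,0,0.005],[0,0,0],0],
    [[0,0,0.003],[0,0,0],0],
    [[0,0,0.003],[0,0,0],0],
    [[0,0,0],[0,0,0],0]
  ]
}}

```text
clock: 7.8
eef_pos: [572.8, -171.0, 67.8]
tcp_rot: [3.141, -0.0, -2.143]
contact_force: [0.5, 0.2, -2.1]
opening: 0.611
```

>>> {"api": "play_rows", "payload": {
  "moves": [
    [[0,0,0.002],[0,0,0],0],
    [[0,0,0.002],[0,0,0],0],
    [[0,0,0],[0,0,0],0]
  ]
}}

```text
clock: 8.1
eef_pos: [573.0, -171.0, 64.1]
tcp_rot: [3.141, -0.0, -2.143]
contact_force: [-0.2, -0.4, -2.9]
opening: 0.611
```

>>> {"api": "play_rows", "payload": {
  "moves": [
    [[0,0,0.001],[0,0,0],0],
    [[0,0,0.001],[0,0,0],0],
    [[0,0,0.001],[0,0,0],0],
    [[0,0,0],[0,0,0],0]
  ]
}}

```text
clock: 8.5
eef_pos: [573.0, -171.0, 61.2]
tcp_rot: [3.141, -0.0, -2.143]
contact_force: [-0.0, -0.5, -2.1]
opening: 0.614
```

>>> {"api": "play_rows", "payload": {
  "moves": [
    [[0,0,0.001],[0,0,0],0],
    [[0,0,0.001],[0,0,0],0],
    [[0,0,0],[0,0,0],0]
  ]
}}

```text
clock: 8.8
eef_pos: [573.0, -171.0, 59.1]
tcp_rot: [3.141, -0.0, -2.143]
contact_force: [-0.1, 0.1, -2.2]
opening: 0.613
```

>>> {"api": "play_rows", "payload": {
  "moves": [
    [[0,0,0.001],[0,0,0],0],
    [[0,0,0.001],[0,0,0],0],
    [[0,0,0],[0,0,0],0]
  ]
}}

```text
clock: 9.1
eef_pos: [573.2, -171.1, 57.4]
tcp_rot: [-3.141, 0.0, -2.143]
contact_force: [0.4, 0.3, -0.7]
opening: 0.616
```

>>> {"api": "play_rows", "payload": {
  "moves": [
    [[0,0,0.001],[0,0,0],0],
    [[0,0,0],[0,0,0],0]
  ]
}}

```text
clock: 9.3
eef_pos: [573.3, -171.1, 56.9]
tcp_rot: [-3.141, 0.0, -2.143]
contact_force: [-2.2, 0.7, 4.5]
opening: 0.614
```

First contact at TCP z≈57 (it rests on the ridges). I'll start screwing clockwise, feeding 2.55 mm/rad and reading the torque after each part turn.

>>> {"api": "play_rows", "payload": {
  "moves": [
    [[0,0,0.0003],[0,0,0.14],0],
    [[0,0,0.00036],[0,0,0.14],0],
    [[0,0,0.00036],[0,0,0.14],0],
    [[0,0,0.00036],[0,0,0.14],0],
    [[0,0,0.00036],[0,0,0.14],0],
    [[0,0,0],[0,0,0],0]
  ]
}}

```text
clock: 9.9
eef_pos: [573.2, -170.9, 55.3]
tcp_rot: [3.141, 0.0, -2.849]
contact_force: [-2.0, 3.1, 7.5]
opening: 0.613
```

```bash
cat > s.py <<'E'
from rig import *
s=sense();print(round(s['clock'],2),'q6',s['qpos'][5].round(3),s['eef_pos'].round(2),'rot',s['tcp_rot'].round(4),'F',s['contact_force'].round(1),'M',s['wrist_torque'].round(3),'op',round(s['opening'],3))
E
python3 s.py
```

```text
9.9 q6 -2.156 [ 573.24 -170.87   55.34] rot [ 3.1414e+00  4.0000e-04 -2.8487e+00] F [-2.   3.1  7.5] M [ 0.53   0.416 -0.108] op 0.613
```

>>> {"api": "play_rows", "payload": {
  "moves": [
    [[0,0,-0.0006],[0,0,0.14],0],
    [[0,0,0.00036],[0,0,0.14],0],
    [[0,0,0.00036],[0,0,0.14],0],
    [[0,0,0.00036],[0,0,0.14],0],
    [[0,0,0.00036],[0,0,0.14],0],
    [[0,0,0.00036],[0,0,0.14],0],
    [[0,0,0.00036],[0,0,0.14],0]
  ]
}}

```text
clock: 10.6
eef_pos: [572.5, -170.7, 53.1]
tcp_rot: [-3.141, -0.001, 2.454]
contact_force: [-3.0, 2.5, 4.0]
opening: 0.614
```

```bash
python3 s.py
```

```text
10.6 q6 -1.176 [ 572.48 -170.66   53.1 ] rot [-3.1413e+00 -1.3000e-03  2.4540e+00] F [-3.   2.5  4. ] M [0.441 0.624 0.077] op 0.614
```

>>> {"api": "play_rows", "payload": {
  "moves": [
    [[0,0,0.00036],[0,0,0.14],0],
    [[0,0,0.00036],[0,0,0.14],0],
    [[0,0,0.00036],[0,0,0.14],0],
    [[0,0,0.00036],[0,0,0.14],0],
    [[0,0,0.00036],[0,0,0.14],0],
    [[0,0,0],[0,0,0],0]
  ]
}}

```text
clock: 11.2
eef_pos: [573.0, -170.5, 51.3]
tcp_rot: [-3.141, -0.001, 1.757]
contact_force: [-1.0, 4.3, 3.3]
opening: 0.616
```

```bash
python3 s.py
```

```text
11.2 q6 -0.479 [ 572.95 -170.53   51.33] rot [-3.1414e+00 -8.0000e-04  1.7574e+00] F [-1.   4.3  3.3] M [ 0.701  0.286 -0.051] op 0.616
```

>>> {"api": "play_rows", "payload": {
  "moves": [
    [[0,0,0.00036],[0,0,0.14],0],
    [[0,0,0.00036],[0,0,0.14],0],
    [[0,0,0.00036],[0,0,0.14],0],
    [[0,0,0.00036],[0,0,0.14],0],
    [[0,0,0.00036],[0,0,0.14],0],
    [[0,0,0.00036],[0,0,0.14],0],
    [[0,0,0.00036],[0,0,0.14],0],
    [[0,0,0],[0,0,0],0]
  ]
}}

```text
clock: 12.0
eef_pos: [573.3, -170.6, 48.8]
tcp_rot: [-3.141, -0.001, 0.781]
contact_force: [0.3, 5.7, 3.0]
opening: 0.614
```

```bash
python3 s.py
```

```text
12.0 q6 0.497 [ 573.26 -170.64   48.84] rot [-3.1415e+00 -6.0000e-04  7.8120e-01] F [0.3 5.7 3. ] M [ 0.829  0.129 -0.001] op 0.614
```

```bash
sed -i "s/'op'/'j6',s['joint_efforts'][5].round(3),'op'/" s.py; python3 s.py
```

```text
12.0 q6 0.497 [ 573.26 -170.64   48.84] rot [-3.1415e+00 -6.0000e-04  7.8120e-01] F [0.3 5.7 3. ] M [ 0.829  0.129 -0.001] j6 2.009 op 0.614
```

>>> {"api": "play_rows", "payload": {
  "moves": [
    [[0.00035,-0.00035,0.00036],[0,0,0.14],0],
    [[0,0,0.00036],[0,0,0.14],0],
    [[0,0,0.00036],[0,0,0.14],0],
    [[0,0,0.00036],[0,0,0.14],0],
    [[0,0,0],[0,0,0],0]
  ]
}}

```text
clock: 12.5
eef_pos: [573.4, -170.7, 47.5]
tcp_rot: [3.141, -0.001, 0.224]
contact_force: [-1.1, 2.0, 4.2]
opening: 0.614
```

```bash
python3 s.py
```

```text
12.5 q6 1.055 [ 573.43 -170.69   47.46] rot [ 3.1412e+00 -6.0000e-04  2.2380e-01] F [-1.1  2.   4.2] M [ 0.324  0.173 -0.067] j6 2.012 op 0.614
```

>>> {"api": "play_rows", "payload": {
  "moves": [
    [[0,0,0.00036],[0,0,0.14],0],
    [[0,0,0.00036],[0,0,0.14],0],
    [[0,0,0.00036],[0,0,0.14],0],
    [[0,0,0],[0,0,0],0]
  ]
}}

```text
clock: 12.9
eef_pos: [573.6, -170.7, 46.4]
tcp_rot: [-3.142, -0.001, -0.195]
contact_force: [0.2, 1.9, 3.3]
opening: 0.613
```

```bash
python3 s.py
```

```text
12.9 q6 1.474 [ 573.64 -170.67   46.36] rot [-3.1416e+00 -1.1000e-03 -1.9480e-01] F [0.2 1.9 3.3] M [ 0.315 -0.021 -0.099] j6 1.984 op 0.613
```

>>> {"api": "play_rows", "payload": {
  "moves": [
    [[0,0,0.00036],[0,0,0.14],0],
    [[0,0,0.00036],[0,0,0.14],0],
    [[0,0,0.00036],[0,0,0.14],0],
    [[0,0,0],[0,0,0],0]
  ]
}}

```text
clock: 13.3
eef_pos: [573.7, -170.8, 45.3]
tcp_rot: [-3.141, -0.001, -0.614]
contact_force: [-0.1, 1.1, 3.0]
opening: 0.62
```

```bash
python3 s.py
```

```text
13.3 q6 1.893 [ 573.68 -170.76   45.29] rot [-3.1412e+00 -1.1000e-03 -6.1380e-01] F [-0.1  1.1  3. ] M [ 0.196  0.037 -0.012] j6 1.998 op 0.62
```

>>> {"api": "play_rows", "payload": {
  "moves": [
    [[0,0,0.00036],[0,0,0.14],0],
    [[0,0,0.00036],[0,0,0.14],0],
    [[0,0,0.00036],[0,0,0.14],0],
    [[0,0,0],[0,0,0],0]
  ]
}}

```text
clock: 13.7
eef_pos: [574.0, -171.0, 44.8]
tcp_rot: [-3.141, -0.002, -1.033]
contact_force: [-1.4, 0.5, 9.5]
opening: 0.615
```

```bash
python3 s.py
```

```text
13.7 q6 2.313 [ 573.99 -170.99   44.83] rot [-3.1405e+00 -1.6000e-03 -1.0334e+00] F [-1.4  0.5  9.5] M [-0.029  0.278 -0.099] j6 1.631 op 0.615
```

Resistance has risen: z lags the thread and Fz jumped from 3 to 9.5 N. That puts collar contact near TCP z≈44.9, after about 0.8 turn. I'll keep turning without extra push so the thread carries the load.

>>> {"api": "play_rows", "payload": {
  "moves": [
    [[0,0,0],[0,0,0.14],0],
    [[0,0,0],[0,0,0.14],0],
    [[0,0,0],[0,0,0],0]
  ]
}}

```text
clock: 14.0
eef_pos: [573.9, -171.0, 44.9]
tcp_rot: [-3.14, -0.001, -1.313]
contact_force: [-2.3, -0.6, 9.6]
opening: 0.615
```

```bash
python3 s.py
```

```text
14.0 q6 2.593 [ 573.93 -170.98   44.87] rot [-3.1402e+00 -1.2000e-03 -1.3134e+00] F [-2.3 -0.6  9.6] M [ 0.035  0.33  -0.152] j6 1.625 op 0.615
```

>>> {"api": "play_rows", "payload": {
  "moves": [
    [[0,0,0],[0,0,0.14],0],
    [[0,0,0],[0,0,0.14],0],
    [[0,0,0],[0,0,0],0]
  ]
}}

```text
clock: 14.3
eef_pos: [573.8, -170.9, 44.7]
tcp_rot: [-3.14, -0.001, -1.593]
contact_force: [-1.0, 0.3, 7.1]
opening: 0.618
```

```bash
python3 s.py
```

```text
14.3 q6 2.873 [ 573.76 -170.91   44.68] rot [-3.1403e+00 -7.0000e-04 -1.5934e+00] F [-1.   0.3  7.1] M [-0.043  0.309 -0.16 ] j6 1.618 op 0.618
```

The play is used up and the thread now pulls against the spring (z 44.68, turned 0.915 turn in total). The wrist is near its limit, so I'll let go, turn back and regrip.

>>> {"api": "play_rows", "payload": {
  "moves": [
    [[0,0,0],[0,0,0],85],
    [[0,0,0],[0,0,0],85],
    [[0,0,0],[0,0,0],85],
    [[0,0,0],[0,0,0],85],
    [[0,0,0],[0,0,0],85],
    [[0,0,-0.002],[0,0,0],85],
    [[0,0,0],[0,0,-0.14],85],
    [[0,0,0],[0,0,-0.14],85],
    [[0,0,0],[0,0,-0.14],85],
    [[0,0,0],[0,0,-0.14],85],
    [[0,0,0],[0,0,-0.14],85],
    [[0,0,0],[0,0,-0.14],85],
    [[0,0,0],[0,0,-0.14],85],
    [[0,0,0],[0,0,-0.14],85],
    [[0,0,0],[0,0,-0.14],85],
    [[0,0,0],[0,0,-0.14],85],
    [[0,0,0],[0,0,-0.14],85],
    [[0,0,0],[0,0,-0.14],85],
    [[0,0,0],[0,0,0],85],
    [[0,0,0],[0,0,0],85]
  ]
}}

```text
clock: 16.3
eef_pos: [573.2, -170.5, 46.1]
tcp_rot: [3.142, -0.0, 0.076]
contact_force: [0.1, -0.4, -0.6]
opening: 0.848
```

```bash
python3 s.py; python3 - <<'E'
from h import *
snap('wrist','w5',s=1.2)
E
```

```text
16.3 q6 1.203 [ 573.21 -170.55   46.1 ] rot [ 3.1415e+00 -2.0000e-04  7.5900e-02] F [ 0.1 -0.4 -0.6] M [0.003 0.04  0.029] j6 -0.328 op 0.848
```

View pics/w5.png

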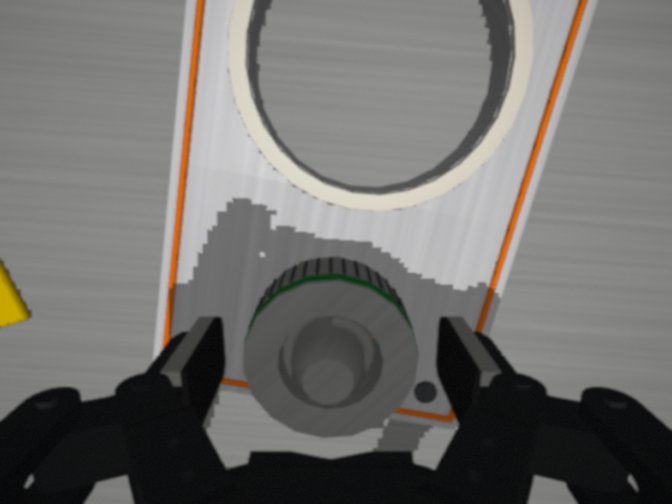

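The gauge stays upright on the stud, with its rim at (331,355), centred between the open fingers. Regripping.

>>> {"api": "play_rows", "payload": {
  "moves": [
    [[0,0,0],[0,0,0],0],
    [[0,0,0],[0,0,0],0],
    [[0,0,0],[0,0,0],0],
    [[0,0,0],[0,0,0],0],
    [[0,0,0],[0,0,0],0],
    [[0,0,0],[0,0,0],0],
    [[0,0,0],[0,0,0],0]
  ]
}}

```text
clock: 17.05
eef_pos: [573.1, -170.5, 46.3]
tcp_rot: [-3.142, -0.0, 0.079]
contact_force: [-1.5, 1.2, 5.6]
opening: 0.619
```

```bash
python3 s.py
```

```text
17.05 q6 1.2 [ 573.14 -170.48   46.29] rot [-3.1415e+00 -1.0000e-04  7.9100e-02] F [-1.5  1.2  5.6] M [ 0.26   0.26  -0.023] j6 -0.038 op 0.619
```

>>> {"api": "play_rows", "payload": {
  "moves": [
    [[0,0,0.0003],[0,0,0.14],0],
    [[0,0,0.0003],[0,0,0.14],0],
    [[0,0,0.0003],[0,0,0.14],0],
    [[0,0,0],[0,0,0],0]
  ]
}}

```text
clock: 17.45
eef_pos: [572.9, -170.5, 45.4]
tcp_rot: [3.142, 0.0, -0.346]
contact_force: [-3.5, 1.9, 6.5]
opening: 0.615
```

```bash
python3 s.py
```

```text
17.45 q6 1.625 [ 572.94 -170.47   45.37] rot [ 3.1416e+00  3.0000e-04 -3.4580e-01] F [-3.5  1.9  6.5] M [ 0.168  0.326 -0.157] j6 1.596 op 0.615
```

>>> {"api": "play_rows", "payload": {
  "moves": [
    [[0,0,0.0002],[0,0,0.14],0],
    [[0,0,0.0002],[0,0,0.14],0],
    [[0,0,0.0002],[0,0,0.14],0],
    [[0,0,0.0002],[0,0,0.1],0],
    [[0,0,0],[0,0,0],0]
  ]
}}

```text
clock: 17.95
eef_pos: [572.6, -170.3, 44.2]
tcp_rot: [3.141, 0.001, -0.862]
contact_force: [-2.8, 1.9, 3.3]
opening: 0.615
```

```bash
python3 s.py
```

```text
17.95 q6 2.141 [ 572.6  -170.25   44.21] rot [ 3.1411e+00  9.0000e-04 -8.6210e-01] F [-2.8  1.9  3.3] M [ 0.276  0.44  -0.216] j6 1.272 op 0.615
```

Total turned is about 1.065 turns. Sink by measured z is about 2.3 mm, or about 2.6 mm by counting from where the thread began to pull. Torque has risen to 0.2 N m. I'll stop here, let go and back off straight up.

>>> {"api": "play_rows", "payload": {
  "moves": [
    [[0,0,0],[0,0,0],100],
    [[0,0,0],[0,0,0],100],
    [[0,0,0],[0,0,0],100],
    [[0,0,0],[0,0,0],100],
    [[0,0,0],[0,0,0],100],
    [[0,0,0],[0,0,0],100],
    [[0,0,0],[0,0,0],100],
    [[0,0,-0.01],[0,0,0],100],
    [[0,0,-0.02],[0,0,0],100],
    [[0,0,-0.03],[0,0,0],100],
    [[0,0,-0.03],[0,0,0],100],
    [[-0.03,0,-0.03],[0,0,0],100],
    [[-0.03,0,-0.02],[0,0,0],100],
    [[-0.03,0,-0.01],[0,0,0],100],
    [[0,0,0],[0,0,0],100]
  ]
}}

```text
clock: 19.45
eef_pos: [513.0, -100.5, 196.5]
tcp_rot: [-3.14, -0.001, -0.859]
contact_force: [0.4, 0.5, -0.2]
opening: 1.004
```

```bash
python3 s.py; python3 - <<'E'
from h import *
w=snap('wrist','w6');sc=snap('scene','a6');sd=snap('side','b6')
def cr(d,X,h,n=400):
    u,v=proj(d,X).round().astype(int);im=d['pixels'][:,:,::-1]
    print(u,v);return cv2.resize(im[max(v-h,0):v+h,max(u-h,0):u+h],(n,n),interpolation=cv2.INTER_CUBIC)
T=[573,-171,55]
cv2.imwrite('pics/c6.png',np.hstack([cr(w,T,90),cr(sd,T,35)]))
E
```

```text
19.45 q6 2.233 [ 512.97 -100.51  196.51] rot [-3.1403e+00 -8.0000e-04 -8.5890e-01] F [ 0.4  0.5 -0.2] M [-0.018  0.026  0.005] j6 0.409 op 1.004
274 74
325 247
```

View pics/c6.png

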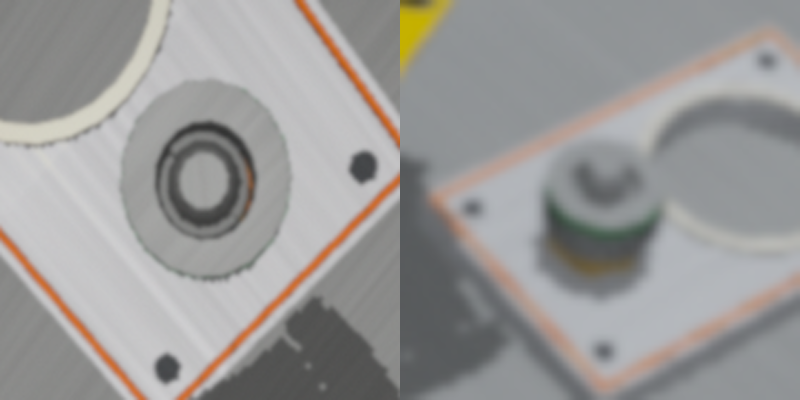

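The gauge sits upright and concentric on the stud: the rim is centred at (205,180) in the left crop, and the right crop shows the orange collar under it. The arm is clear. Handing in.

```bash
python3 -c "
from rig import *
print(sign_off())"
```

```text
the job is handed in; nothing more can be done
None
```

The ring gauge is screwed down on the stud, bearing on the orange collar. It was let go and left upright, and the job was handed in at about 19.6 s.

- **Turning:** I took it off the larger blue stand and turned it clockwise about 1.07 turns in part turns, with one regrip.
- **Collar contact:** It met the collar after about 0.8 turn. The upward force rose by about 6.5 N, to roughly the collar's 12 N with the gauge's weight added.
- **Stopping point:** I stopped at about 0.2 N m, with the collar sunk about 2.3 mm by measured tool height. Counting the angle turned since the thread began to pull gives about 2.6 mm.
- **Last checks:** The final pictures show the gauge level and concentric on the stud. The gripper was open and clear, with about zero force on it. The knob, cup and core were never approached.

One reading disagreed. The slack between first contact and the thread pulling looked like about 1.9 mm, where about 1 mm was stated. Taking 1 mm of play instead, the angle count would put the collar nearer 3.4 mm. I trusted the tool height, because the grip force stayed steady and there was no sign of slip. The pictures were too coarse to check the sink directly.

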